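# Reach the sample jar behind the bottles and weigh it

### The job

The short sample jar at the back of the blue rack is boxed in by three tall bottles. Leave the jar where it is until all three bottles stand upright on the white side tray; then set the jar gently down, upright, in the middle of the balance's round pan, and only then put each bottle back upright in the rack, on the very ring it came from. Leave the slide box and the metal vial block in the rack undisturbed.

Things in the scene. Friction and masses are not known exactly. Their poses are not given: they have to be found in the camera images.
- wide_bottle_center (a point): Wide round bottle of amber glass with a paper label and white cap, body 56 mm across (cap 38 mm). Loose, stands upright in the rack at the start, on one of its three rings (which one varies). Total height 124 mm; the straight body reaches from the bottom to 88 mm, then a narrower neck and screw cap. The point is on its axis, 62 mm above its bottom; z is up its axis. About 0.3 kg.
- square_bottle_center (a point): Square bottle of white plastic with a grey cap, body 44 x 44 mm (cap 30 mm across); x and y are square to its flat sides. It starts within 0.12 rad of square to the rack. Loose, stands upright in the rack at the start, on one of its three rings (which one varies). Total height 124 mm; the straight body reaches from the bottom to 88 mm, then a narrower neck and screw cap. The point is on its axis, 62 mm above its bottom; z is up its axis. About 0.2 kg.
- slim_bottle_center (a point): Slim round bottle of white plastic with a paper label and grey cap, body 38 mm across (cap 27 mm). Loose, stands upright in the rack at the start, on one of its three rings (which one varies). Total height 124 mm; the straight body reaches from the bottom to 88 mm, then a narrower neck and screw cap. The point is on its axis, 62 mm above its bottom; z is up its axis. About 0.15 kg.
- sample_jar_center (a point): Short pale round sample jar (clear plastic, paper label) with a flat metal lid, the thing to be weighed: 46 mm high, body 40 mm across up to 32 mm high, lid 42 mm across from 32 mm up. Loose, stands at the back of the rack behind the row of bottles. The point is on its axis, 23 mm above its bottom; z is up. About 0.1 kg.
- rack: Blue plastic rack, a flat tray fixed to the bench, 180 mm along its x, 240 mm along its y, floor 4 mm thick with a lip 4 mm wide whose top is 10 mm above the bench. Origin: centre of its underside, on the bench; x points away from the robot, to the back. Three flat white rings 68 mm across are marked on its floor at x = -35 mm, y = -72, 0 and +72 mm: each bottle starts exactly on one. The jar stands at about x = 23 mm, y within 15 mm of 0.
- side_tray: White plastic side tray, empty, fixed to the bench left or right of the rack, 240 mm along its x, 130 mm along its y, floor 4 mm thick with a lip 4 mm wide whose top is 10 mm above the bench. Origin: centre of its underside, on the bench.
- balance: Grey compact balance fixed to the bench on the other side of the rack, 190 x 130 mm, housing 28 mm high, with a dark display at the end towards the robot. The round steel pan is 100 mm across, rigid, its top 36 mm above the bench. Origin: on the bench right below the middle of the pan; x points away from the display, and the housing reaches from x = -125 to +65 mm. The load cell must not be pressed or struck with more than 30 N.
- slide_box_center (a point): Bystander, loose in the rack beside the jar (at either end of the back row): flat grey slide box with a white paper label on top, 36 x 50 mm, 22 mm high. The point is its centre, 11 mm above the bottom. Not to be moved.
- vial_block_center (a point): Bystander, loose in the rack beside the jar (at the other end of the back row): aluminium block 42 x 42 x 32 mm with four dark holes. The point is its centre, 16 mm above the bottom. Not to be moved.

How it is judged:
By the outcome, as a careful person would: the job done as asked, in the order asked, and still so for the second after the job is handed in, with the robot touching nothing.
It also fails if it takes over 136 s, if anything falls off the work surface, if the arm or the gripper's body presses on something with over 40 N, if the wrist force passes 120 N, or if a joint passes its speed limit or range.

### The arm

A 6-joint arm with a two-finger parallel gripper is mounted at the origin on the work surface. World frame = base frame: x ahead of the robot, y to its left, z up, the work surface at z = 0. Lengths are in m, angles in degrees, forces in N, time in s.
With the tool pointing down it reaches from about 0.3 to 0.75 m from the base axis. Payload 8.5 kg.
Tool frame: the origin (TCP) lies on the centre line of the jaws, within the pads' length; the fingertips stand 25 mm ahead of it and the grasp point (between the pads) lies 6 mm ahead of it; z points along the fingers, y is the line along which they close (so a half turn about z gives the same grasp; the last joint's range is limited). The gripper opens to 85 mm and grips with 20 to 120 N. Pads are 22 mm wide; open, the fingers measure 114 mm over their backs; the gripper's body (76 mm by 85 mm) begins 54 mm behind the grasp point. The pads swing forward as they close: fully open they stand 13 mm farther back than shut.
Start: joints at [-83.268, 21.807, 74.336, -0, 83.858, -12.336], TCP at [0.18, -0.52, 0.256] pointing down, gripper open.
Joint ranges: [-178.18, 178.18], [-50.72, 133.34], [12.68, 142.11], [-81.47, 261.47], [9.98, 163.14], [-165.26, 165.26]. Speed limits (degrees/s): [136.94, 136.94, 180, 180, 180, 180].

### API

Orientations are given as a 3x3 rotation matrix whose columns are the frame's x, y, z axes.
In Python, from rig import telemetry, optics, env gives the robot as it stands.
- The arm moves only by the tool send_rows, never from a script. Its argument "deltas" is a list that holds one entry, the list of rows, each a list of 7 numbers: the shift along the tool's x, y, z in m, then the turn, a rotation vector about the tool's x, y, z in rad, then the opening, from -1 (shut) to 1 (fully open), so that 0 is half open. In form: [[[x, y, z, ax, ay, az, grip], ...]]. A call has 1 to 12 rows; each row shifts and turns the commanded pose from where the row before left it, along the tool's axes as they then stand; what a row does not reach is not made up. A row lasts 1/8 s, in which the tool goes at most 62.5 mm and 10.7 degrees, less where a joint would pass 70% of its speed; a pose out of reach is approached as far as the arm can. A call is refused whole if a number of a shift passes 0.0625 or a number of a turn 0.188, either way. A call with a gripper value outside its range is refused whole. The fingers move at their own pace and stop on an object; "squeeze" is the grip in N (left out, the last holds). Time passes only in rows, so rows that do not move let the fingers close. It gives the time, the measured TCP pose, the force, the opening and the grip force at its end, in the units of the state.
- telemetry.observe(): the state, without advancing time (a new reading comes with each control period).
- optics.get_image(name): name is "side" or "top" or "wrist"; returns a dict with "image" (400x640x3 uint8, red, green, blue), "range_z" (400x640 float32, m along the optical axis (not along the pixel's ray), 0 where there is no reading), "K" (3x3 intrinsics, pixels), "rvec" (rotation vector, rad) and "tvec" (3), from world to camera coordinates, as OpenCV has them; the wrist camera has in their place "hand_eye" (4x4, takes a point from camera to tool coordinates, whose origin is the TCP and whose axes are the flange's). Camera axes: x right, y down, z forward; pixel columns grow to the right and rows downward; lengths in m; the calibration is good to about 2 mm. A picture is of the moment at which its call begins: read the wrist's pose just before it.
- env.close_job(): hands the job in; it is judged then, once.
The state is a dict: "time_s": time; "q": joint angles; "qvel": joint speeds; "joint_efforts": joint torques, N m; "position": TCP position; "tool_rot": TCP orientation; "ft_force": force on the tool from outside, world axes, zero at the start; "wrist_torque": the same for the moment, N m; "grip_width": finger opening in m; "gripper_force": force on a finger pad.
Only numpy, scipy, OpenCV 4.12 (cv2) and the standard library are available. Lean on these libraries where they do the work, as an engineer would, in place of code of your own. Each camera call takes 0.05 s, during which the arm holds its last target. There are 200 camera calls.

## Working session

There is one attempt and no reset: what is moved stays moved. The work goes in short steps, Python scripts to look and compute and a tool call to move; the robot and the scene stay as the last step left them, time stands still between calls to the robot, and variables do not carry over. Pictures are saved under pics/ and viewed, at most 14 in all, crops included, and the job is handed in when it is done.

Besides the shell and the picture viewer there is one more tool, called by a JSON object that holds its "api" and its "payload", one argument or row to a line. send_rows: Moves the arm, as the interface text tells. Its arguments: {"type":"object","properties":{"deltas":{"type":"array"},"squeeze":{"type":"number"}},"required":["deltas"]}

```bash
mkdir -p pics; ls
python3 - <<'E'
from rig import telemetry, optics
import cv2,numpy as np
s=telemetry.observe();print(s['time_s'],s['position'],s['tool_rot'],s['grip_width'])
for n in("top","side"):
    d=optics.get_image(n);cv2.imwrite(f"pics/{n}0.png",d["image"][:,:,::-1]);np.savez(f"{n}0.npz",**d)
    R=cv2.Rodrigues(np.array(d["rvec"],float))[0];print(n,d["K"],-R.T@np.array(d["tvec"]).ravel())
E
```

```text
pics
0.0 [ 0.17964606 -0.51957474  0.255723  ] [[ 9.45135267e-01  3.26679204e-01 -1.55479904e-04]
 [ 3.26679092e-01 -9.45134272e-01  1.40642627e-03]
 [ 3.12500828e-04 -1.38005510e-03 -9.99998999e-01]] 0.0852457424486947
top [[518.88840206   0.         317.31309013]
 [  0.         518.88840206 195.75130711]
 [  0.           0.           1.        ]] [ 0.38703143 -0.00256701  1.14162243]
side [[451.58179663   0.         314.99587023]
 [  0.         451.58179663 201.87867776]
 [  0.           0.           1.        ]] [0.40620857 0.89895552 0.77613666]
```

View pics/top0.png

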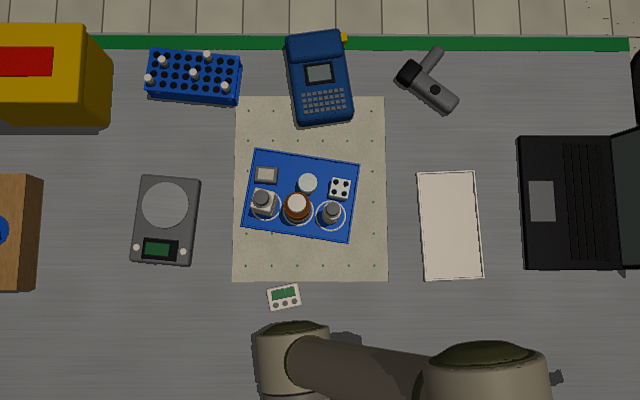

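View pics/side0.png

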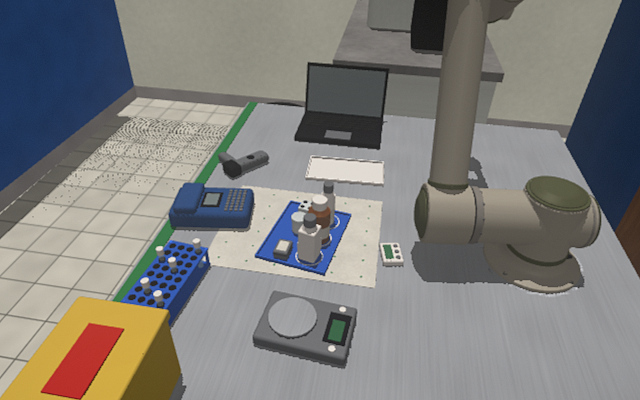

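The top view has the rack centred near (300,195), the balance pan at (165,205) and the tray at (450,225). The square bottle's cap is at (264,196), the wide bottle's at (297,203), the slim bottle's at (332,208) and the jar at (308,182). I'll enlarge it for corner picking.

Run:
```python
import cv2,numpy as np
im=cv2.imread("pics/top0.png")
cv2.imwrite("pics/c1.png",cv2.resize(im[140:250,235:370],None,fx=5.4,fy=5.4,interpolation=cv2.INTER_CUBIC))
cv2.imwrite("pics/c2.png",np.hstack([cv2.resize(im[165:285,125:205],None,fx=4.8,fy=4.8),cv2.resize(im[165:285,410:490],None,fx=4.8,fy=4.8)]))
```

```text
(no output)
```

View pics/c1.png

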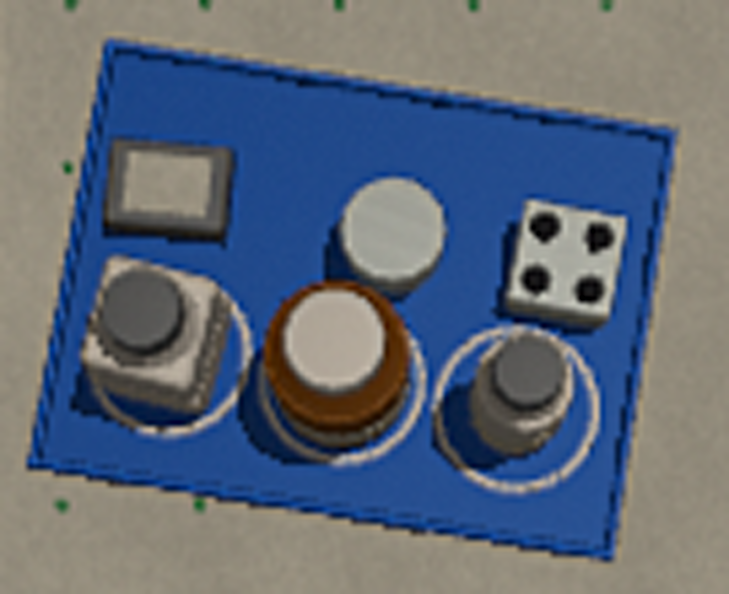

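View pics/c2.png

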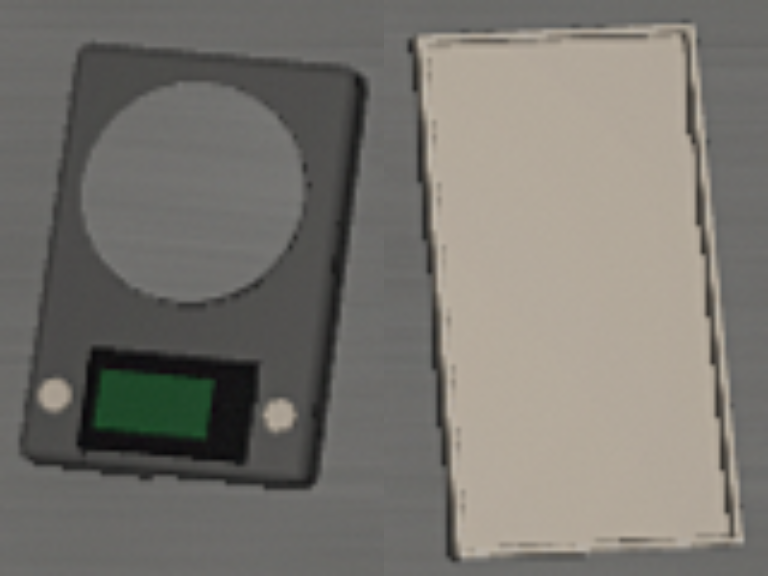

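Crop readings:
- **c1, rack and bottles:** rack lip corners (108,42), (676,130), (612,558), (30,466). Caps: square (141,308), wide (334,342), slim (529,371). Jar lid (393,230).
- **c2, balance and tray:** pan centre (193,192). Tray corners (415,36), (694,25), (742,541), (455,558).

```bash
cat > h.py <<'E'
import cv2,numpy as np
from rig import telemetry,optics
def ray(d,pts,z):
    R=cv2.Rodrigues(np.array(d["rvec"],float))[0];c=-R.T@np.array(d["tvec"],float).ravel()
    p=np.atleast_2d(np.array(pts,float));v=np.c_[p,np.ones(len(p))]@np.linalg.inv(d["K"]).T@R
    return c+v*((z-c[2])/v[:,2])[:,None]
def st():
    s=telemetry.observe();print(s['time_s'],np.round(s['position'],4),np.round(s['tool_rot'],3).tolist(),'F',np.round(s['ft_force'],1),'w',round(s['grip_width'],4),'g',np.round(s['gripper_force'],1));return s
E
python3 - <<'E'
from h import *
np.set_printoptions(precision=4,suppress=True)
d=dict(np.load("top0.npz"))
a=lambda P:(np.array(P)+.5)/5.4-.5+[235,140]
b=lambda P,o=0:(np.array(P)-[o,0]+.5)/4.8-.5+[125 if not o else 410,165]
rk=ray(d,a([(108,42),(676,130),(612,558),(30,466)]),.01)
print(rk,[np.linalg.norm(rk[i]-rk[(i+1)%4]) for i in range(4)])
c=rk.mean(0)[:2];v=(rk[0]-rk[3]+rk[1]-rk[2]);th=np.arctan2(v[1],v[0]);w=(rk[0]-rk[1]+rk[3]-rk[2]);print("rack",c,np.degrees(th),np.degrees(np.arctan2(-w[0],w[1])))
R=np.array([[np.cos(th),-np.sin(th)],[np.sin(th),np.cos(th)]])
for y in(72,0,-72):print("ring",c+R@[-.035,y/1000])
for n,P,z in(("sq",(141,308),.128),("wide",(334,342),.128),("slim",(529,371),.128),("jar",(393,230),.05),("slide",np.mean([(110,142),(232,150),(224,236),(105,228)],0),.026),("vial",np.mean([(528,201),(626,216),(607,318),(508,305)],0),.036)):
    p=ray(d,a([P]),z)[0,:2];print(n,p,"in rack",R.T@(p-c))
q=ray(d,a([(115,258),(230,292),(206,388),(84,352)]),.092)[:,:2];print("sqbody",q.mean(0),[np.degrees(np.arctan2(*(q[i]-q[j])[::-1])) for i,j in((0,3),(1,2))],[np.degrees(np.arctan2(*(q[i]-q[j])[::-1])) for i,j in((0,1),(3,2))])
print("pan",ray(d,b([(193,192)]),.036))
t=ray(d,b([(415,36),(694,25),(742,541),(455,558)],384),.01);print("tray",t,t.mean(0),[np.linalg.norm(t[i]-t[(i+1)%4]) for i in range(4)])
print("hand_eye",optics.get_image("wrist")["hand_eye"])
E
```

```text
[[ 0.6719  0.1224  0.01  ]
 [ 0.635  -0.1125  0.01  ]
 [ 0.4585 -0.0842  0.01  ]
 [ 0.4958  0.1509  0.01  ]] [np.float64(0.23781508196214568), np.float64(0.178686690763734), np.float64(0.2380409866902549), np.float64(0.17835172681002745)]
rack [0.5653 0.0192] -9.159384877411147 -8.970613905025195
ring [0.5422 0.0958]
ring [0.5307 0.0247]
ring [ 0.5193 -0.0464]
sq [0.5424 0.0956] in rack [-0.0348  0.0719]
wide [0.5299 0.0251] in rack [-0.0359  0.0002]
slim [ 0.5192 -0.0461] in rack [-0.0351 -0.0717]
jar [0.5856 0.0041] in rack [ 0.0225 -0.0117]
slide [0.6068 0.0954] in rack [0.0288 0.0819]
vial [ 0.576  -0.0656] in rack [ 0.0241 -0.082 ]
sqbody [0.5424 0.0923] [np.float64(-17.11665295659828), np.float64(-13.297048838031369)] [np.float64(73.39617837215532), np.float64(73.48941795255142)]
pan [[0.5391 0.3095 0.036 ]]
tray [[ 0.6159 -0.2378  0.01  ]
 [ 0.6213 -0.3681  0.01  ]
 [ 0.3841 -0.3785  0.01  ]
 [ 0.3767 -0.2485  0.01  ]] [ 0.4995 -0.3082  0.01  ] [np.float64(0.13042791659201458), np.float64(0.2374172675667656), np.float64(0.13018156222085656), np.float64(0.2394169812031717)]
hand_eye [[-0.0003 -0.966  -0.2586  0.0648]
 [ 1.     -0.     -0.0012 -0.0005]
 [ 0.0011 -0.2586  0.966  -0.1159]
 [ 0.      0.      0.      1.    ]]
```

{"api": "send_rows", "payload": {
  "deltas": [
    [[0,0,0,0,0,-0.1769,0.4],[0,0,0,0,0,-0.1769,0.4],[0,0,0,0,0,-0.1769,0.4],[0,0,0,0,0,-0.1769,0.4],[0,0,0,0,0,-0.1769,0.4],[0,0,0,0,0,-0.1769,0.4],[0,0,0,0,0,-0.1769,0.4]]
  ],
  "squeeze": 40
}}

```text
time_s: 1.02
position: [0.1797, -0.5197, 0.256]
tool_rot: [[-0.006, 1.0, -0.0], [1.0, 0.006, 0.001], [0.001, -0.0, -1.0]]
ft_force: [0.3, -0.3, -0.1]
grip_width: 0.0597
gripper_force: 0.0
```

{"api": "send_rows", "payload": {
  "deltas": [
    [[0.047,0.034,0.005,0,0,0,0.4],[0.047,0.034,0.005,0,0,0,0.4],[0.047,0.034,0.005,0,0,0,0.4],[0.047,0.034,0.005,0,0,0,0.4],[0.047,0.034,0.005,0,0,0,0.4],[0.047,0.034,0.005,0,0,0,0.4],[0.047,0.034,0.005,0,0,0,0.4],[0.047,0.034,0.005,0,0,0,0.4],[0.047,0.034,0.005,0,0,0,0.4],[0.047,0.034,0.005,0,0,0,0.4],[0,0,0,0,0,0,0.4],[0,0,0,0,0,0,0.4]]
  ]
}}

```text
time_s: 2.52
position: [0.5192, -0.0499, 0.2061]
tool_rot: [[-0.001, 1.0, -0.001], [1.0, 0.001, -0.0], [-0.0, -0.001, -1.0]]
ft_force: [0.5, -0.1, 0.4]
grip_width: 0.0603
gripper_force: 0.0
```

Run:
```python
from h import *
s=st();d=optics.get_image("wrist");cv2.imwrite("pics/w1.png",d["image"][:,:,::-1])
T=np.eye(4);T[:3,:3]=s['tool_rot'];T[:3,3]=s['position'];M=np.linalg.inv(T@d["hand_eye"])
for p in((.5192,-.0463,.128),(.53,.0249,.128),(.5424,.0956,.128),(.5856,.0041,.05)):
    c=M[:3,:3]@np.array(p)+M[:3,3];print(p,np.round((d["K"]@c/c[2])[:2],1))
```

```text
2.525 [ 0.5192 -0.0499  0.2061] [[-0.001, 1.0, -0.001], [1.0, 0.001, -0.0], [-0.0, -0.001, -1.0]] F [ 0.5 -0.1  0.4] w 0.0603 g 0.0
(0.5192, -0.0463, 0.128) [317.5 214.5]
(0.53, 0.0249, 0.128) [334.3 110.1]
(0.5424, 0.0956, 0.128) [357.4 -16.3]
(0.5856, 0.0041, 0.05) [388.4 137.6]
```

View pics/w1.png

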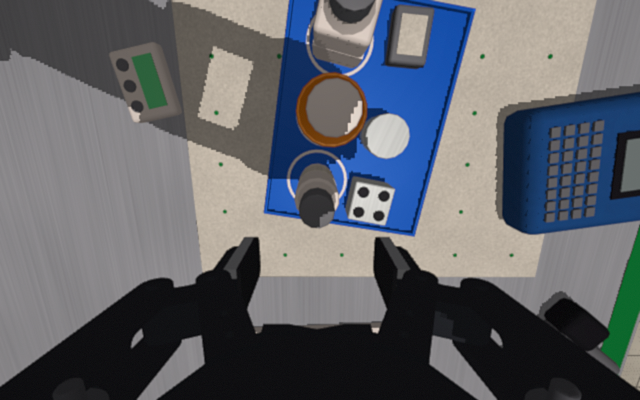

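The wrist view has the slim cap near (318,211), the wide cap at (333,108) and the jar at (387,136). All are within about 2 px of prediction, so I'll act on the estimates.

{"api": "send_rows", "payload": {
  "deltas": [
    [[0.0036,0,0.028,0,0,0,0.4],[0,0,0.028,0,0,0,0.4],[0,0,0.028,0,0,0,0.4],[0,0,0,0,0,0,0.4],[0,0,0,0,0,0,-1],[0,0,0,0,0,0,-1],[0,0,0,0,0,0,-1],[0,0,0,0,0,0,-1],[0,0,0,0,0,0,-1],[0,0,0,0,0,0,-1]]
  ],
  "squeeze": 40
}}

```text
time_s: 3.82
position: [0.52, -0.0464, 0.1237]
tool_rot: [[-0.0, 1.0, 0.002], [1.0, 0.0, -0.001], [-0.001, 0.002, -1.0]]
ft_force: [-1.1, -0.7, 7.1]
grip_width: 0.0257
gripper_force: 39.0
```

{"api": "send_rows", "payload": {
  "deltas": [
    [[0,0,-0.01,0,0,0,-1],[0,0,-0.02,0,0,0,-1],[0,0,-0.02,0,0,0,-1],[-0.015,-0.005,0,0,0,0,-1],[-0.03,-0.01,0,0,0,0,-1],[-0.04,-0.015,0,0,0,0,-1],[-0.045,-0.02,0,0,0,0,-1],[-0.045,-0.02,0,0,0,0,-1],[-0.04,-0.015,0,0,0,0,-1],[-0.03,-0.005,0,0,0,0,-1],[-0.015,-0.005,0,0,0,0,-1],[-0.005,0,0,0,0,0,-1]]
  ]
}}

```text
time_s: 5.32
position: [0.424, -0.3115, 0.1719]
tool_rot: [[0.001, 1.0, -0.001], [1.0, -0.001, 0.001], [0.001, -0.001, -1.0]]
ft_force: [0.7, 0.5, -1.6]
grip_width: 0.0253
gripper_force: 39.6
```

{"api": "send_rows", "payload": {
  "deltas": [
    [[0,0,0,0,0,0,-1],[0,0,0,0,0,0,-1]]
  ]
}}

```text
time_s: 5.58
position: [0.4248, -0.3102, 0.1723]
tool_rot: [[-0.001, 1.0, -0.0], [1.0, 0.001, 0.0], [0.0, -0.0, -1.0]]
ft_force: [-0.8, 1.2, -1.7]
grip_width: 0.0257
gripper_force: 39.6
```

{"api": "send_rows", "payload": {
  "deltas": [
    [[0,0,0.01,0,0,0,-1],[0,0,0.015,0,0,0,-1],[0,0,0.012,0,0,0,-1],[0,0,0.006,0,0,0,-1],[0,0,0.003,0,0,0,-1],[0,0,0.002,0,0,0,-1],[0,0,0,0,0,0,-1]]
  ]
}}

```text
time_s: 6.45
position: [0.4247, -0.3112, 0.1245]
tool_rot: [[-0.0, 1.0, 0.0], [1.0, 0.0, -0.0], [-0.0, 0.0, -1.0]]
ft_force: [-0.1, -0.3, -1.4]
grip_width: 0.0256
gripper_force: 39.6
```

{"api": "send_rows", "payload": {
  "deltas": [
    [[0,0,0.001,0,0,0,-1],[0,0,0,0,0,0,-1]]
  ]
}}

```text
time_s: 6.7
position: [0.4247, -0.3113, 0.1238]
tool_rot: [[-0.0, 1.0, 0.001], [1.0, 0.0, -0.001], [-0.001, 0.001, -1.0]]
ft_force: [-0.9, 0.5, 2.2]
grip_width: 0.0255
gripper_force: 40.0
```

{"api": "send_rows", "payload": {
  "deltas": [
    [[0,0,0,0,0,0,-0.2],[0,0,0,0,0,0,0],[0,0,0,0,0,0,0.4],[0,0,0,0,0,0,0.4],[0,0,-0.037,0,0,0,0.4],[0,0,-0.04,0,0,0,0.4],[0.05,0.015,0,0,0,0,0.4],[0.056,0.018,0,0,0,0,0.4],[0.056,0.018,0,0,0,0,0.4],[0.056,0.018,0,0,0,0,0.4],[0.056,0.018,0,0,0,0,0.4],[0.056,0.018,0,0,0,0,0.4]]
  ]
}}

```text
time_s: 8.2
position: [0.5299, 0.0208, 0.2004]
tool_rot: [[-0.0, 1.0, 0.0], [1.0, 0.0, -0.0], [-0.0, 0.0, -1.0]]
ft_force: [2.1, -0.4, -1.0]
grip_width: 0.0596
gripper_force: 0.0
```

{"api": "send_rows", "payload": {
  "deltas": [
    [[0.006,0,0,0,0,0,0.4],[0,0,0,0,0,0,0.4]]
  ]
}}

```text
time_s: 8.45
position: [0.5293, 0.025, 0.2002]
tool_rot: [[-0.001, 1.0, -0.0], [1.0, 0.001, -0.0], [-0.0, -0.0, -1.0]]
ft_force: [0.6, 0.1, 0.3]
grip_width: 0.0597
gripper_force: 0.0
```

Run:
```python
from h import *
s=st();d=optics.get_image("top");cv2.imwrite("pics/t2.png",cv2.resize(d["image"][150:290,230:490,::-1],None,fx=3,fy=3))
```

```text
8.45 [0.5293 0.025  0.2002] [[-0.001, 1.0, -0.0], [1.0, 0.001, -0.0], [-0.0, -0.0, -1.0]] F [0.6 0.1 0.3] w 0.0597 g 0.0
```

View pics/t2.png

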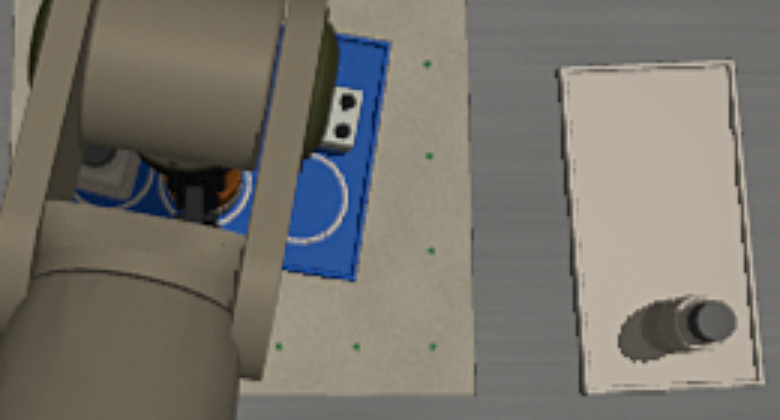

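The slim bottle stands on the tray, cap at crop (712,321). Next is the wide bottle.

{"api": "send_rows", "payload": {
  "deltas": [
    [[0,0,0.03,0,0,0,0.4],[0,0,0.03,0,0,0,0.4],[0,0,0.014,0,0,0,0.4],[0,0,0,0,0,0,0.4],[0,0,0,0,0,0,-1],[0,0,0,0,0,0,-1],[0,0,0,0,0,0,-1],[0,0,0,0,0,0,-1],[0,0,0,0,0,0,-1]]
  ],
  "squeeze": 50
}}

```text
time_s: 9.62
position: [0.5302, 0.0247, 0.1276]
tool_rot: [[-0.0, 1.0, 0.003], [1.0, 0.0, -0.001], [-0.001, 0.003, -1.0]]
ft_force: [-0.2, -1.4, 7.0]
grip_width: 0.0359
gripper_force: 50.1
```

{"api": "send_rows", "payload": {
  "deltas": [
    [[0,0,-0.01,0,0,0,-1],[0,0,-0.02,0,0,0,-1],[0,0,-0.02,0,0,0,-1],[-0.015,0,0,0,0,0,-1],[-0.03,0,0,0,0,0,-1],[-0.045,-0.005,0,0,0,0,-1],[-0.05,-0.005,0,0,0,0,-1],[-0.05,-0.005,0,0,0,0,-1],[-0.05,-0.005,0,0,0,0,-1],[-0.045,-0.005,0,0,0,0,-1],[-0.03,-0.005,0,0,0,0,-1],[-0.018,0,0,0,0,0,-1]]
  ]
}}

```text
time_s: 11.12
position: [0.4985, -0.31, 0.1752]
tool_rot: [[0.002, 1.0, -0.002], [1.0, -0.002, 0.001], [0.001, -0.002, -1.0]]
ft_force: [0.7, -0.2, -3.0]
grip_width: 0.0358
gripper_force: 50.9
```

{"api": "send_rows", "payload": {
  "deltas": [
    [[0,0,0,0,0,0,-1],[0,0,0.01,0,0,0,-1],[0,0,0.015,0,0,0,-1],[0,0,0.012,0,0,0,-1],[0,0,0.006,0,0,0,-1],[0,0,0.003,0,0,0,-1],[0,0,0.002,0,0,0,-1],[0,0,0,0,0,0,-1]]
  ]
}}

```text
time_s: 12.12
position: [0.4997, -0.3082, 0.1285]
tool_rot: [[-0.0, 1.0, 0.0], [1.0, 0.0, -0.0], [-0.0, 0.0, -1.0]]
ft_force: [-0.2, 0.0, -4.3]
grip_width: 0.0362
gripper_force: 50.9
```

{"api": "send_rows", "payload": {
  "deltas": [
    [[0,0,0.001,0,0,0,-1],[0,0,0,0,0,0,-1]]
  ]
}}

```text
time_s: 12.38
position: [0.4998, -0.3082, 0.1277]
tool_rot: [[-0.0, 1.0, 0.001], [1.0, 0.0, -0.001], [-0.001, 0.001, -1.0]]
ft_force: [0.4, -0.5, -1.9]
grip_width: 0.0358
gripper_force: 51.1
```

{"api": "send_rows", "payload": {
  "deltas": [
    [[0,0,0,0,0,0,-0.05],[0,0,0,0,0,0,0.15],[0,0,0,0,0,0,0.4],[0,0,0,0,0,0,0.4],[0,0,-0.033,0,0,0,0.4],[0,0,-0.04,0,0,0,0.4],[0.05,0.005,0,0,0,0,0.4],[0.057,0.006,0,0,0,0,0.4],[0.057,0.006,0,0,0,0,0.4],[0.057,0.006,0,0,0,0,0.4],[0.057,0.006,0,0,0,0,0.4],[0.057,0.006,0,0,0,0,0.4]]
  ]
}}

```text
time_s: 13.88
position: [0.5345, 0.0287, 0.2005]
tool_rot: [[-0.0, 1.0, 0.001], [1.0, 0.0, -0.0], [-0.0, 0.001, -1.0]]
ft_force: [1.1, -0.8, 1.2]
grip_width: 0.0596
gripper_force: 0.0
```

{"api": "send_rows", "payload": {
  "deltas": [
    [[0.05,0.007,0,0,0,0,0.4],[0.0185,0,0,0,0,0,0.4],[0,0,0.03,0,0,0,0.4],[0,0,0.03,0,0,0,0.4],[0,0,0.014,0,0,0,0.4],[0,0,0,0,0,0,0.4]]
  ]
}}

```text
time_s: 14.62
position: [0.5414, 0.0949, 0.126]
tool_rot: [[0.0, 1.0, -0.001], [1.0, -0.0, -0.0], [-0.0, -0.001, -1.0]]
ft_force: [-0.1, -0.5, -0.2]
grip_width: 0.06
gripper_force: 0.0
```

{"api": "send_rows", "payload": {
  "deltas": [
    [[0,0.0005,0,0,0,0,-1],[0,0,0,0,0,0,-1],[0,0,0,0,0,0,-1],[0,0,0,0,0,0,-1],[0,0,0,0,0,0,-1]]
  ],
  "squeeze": 45
}}

```text
time_s: 15.25
position: [0.5425, 0.0953, 0.1275]
tool_rot: [[-0.0, 1.0, 0.002], [1.0, 0.0, -0.0], [-0.0, 0.002, -1.0]]
ft_force: [-1.3, 0.2, 6.5]
grip_width: 0.029
gripper_force: 44.3
```

{"api": "send_rows", "payload": {
  "deltas": [
    [[0,0,-0.01,0,0,0,-1],[0,0,-0.02,0,0,0,-1],[0,0,-0.02,0,0,0,-1],[-0.02,0,0,0,0,0,-1],[-0.04,0.003,0,0,0,0,-1],[-0.05,0.005,0,0,0,0,-1],[-0.055,0.005,0,0,0,0,-1],[-0.055,0.005,0,0,0,0,-1],[-0.055,0.005,0,0,0,0,-1],[-0.05,0.005,0,0,0,0,-1],[-0.045,0.005,0,0,0,0,-1],[-0.03,0,0,0,0,0,-1]]
  ]
}}

```text
time_s: 16.75
position: [0.574, -0.3076, 0.1751]
tool_rot: [[0.002, 1.0, -0.002], [1.0, -0.002, 0.001], [0.001, -0.002, -1.0]]
ft_force: [1.1, 0.3, -2.2]
grip_width: 0.0291
gripper_force: 44.7
```

{"api": "send_rows", "payload": {
  "deltas": [
    [[0,0,0,0,0,0,-1],[0,0,0.01,0,0,0,-1],[0,0,0.015,0,0,0,-1],[0,0,0.012,0,0,0,-1],[0,0,0.006,0,0,0,-1],[0,0,0.003,0,0,0,-1],[0,0,0.002,0,0,0,-1],[0,0,0.001,0,0,0,-1],[0,0,0,0,0,0,-1]]
  ]
}}

```text
time_s: 17.88
position: [0.5752, -0.3047, 0.1277]
tool_rot: [[-0.0, 1.0, 0.001], [1.0, 0.0, -0.0], [-0.0, 0.001, -1.0]]
ft_force: [0.2, -0.2, -1.1]
grip_width: 0.0292
gripper_force: 44.9
```

{"api": "send_rows", "payload": {
  "deltas": [
    [[0,0,0,0,0,0,-0.1],[0,0,0,0,0,0,0.1],[0,0,0,0,0,0,0.4],[0,0,0,0,0,0,0.4],[0,0,-0.033,0,0,0,0.4],[0,0,-0.04,0,0,0,0.4],[0.02,0,0,0,0,0,0.4],[0.05,0,0,0,0,0,0.4],[0.02,0,0,0,0,0,0.4],[0,0,0,0,0,0,0.4]]
  ]
}}

```text
time_s: 19.12
position: [0.5751, -0.2134, 0.2001]
tool_rot: [[-0.002, 1.0, -0.001], [1.0, 0.002, 0.0], [0.0, -0.001, -1.0]]
ft_force: [-0.1, -0.8, -0.2]
grip_width: 0.0601
gripper_force: 0.0
```

Run:
```python
from h import *
s=st();d=optics.get_image("top");im=d["image"][:,:,::-1]
d2=optics.get_image("wrist")
cv2.imwrite("pics/t3.png",np.vstack([cv2.resize(im[150:250,230:490],(780,300)),cv2.resize(d2["image"][60:340,:,::-1],(686,300)) if 0 else cv2.copyMakeBorder(cv2.resize(d2["image"][:,:,::-1],(480,300)),0,0,0,300,cv2.BORDER_CONSTANT)]))
T=np.eye(4);T[:3,:3]=s['tool_rot'];T[:3,3]=s['position'];M=np.linalg.inv(T@d2["hand_eye"])
for p in((.5856,.0041,.05),):
    c=M[:3,:3]@np.array(p)+M[:3,3];print(p,np.round((d2["K"]@c/c[2])[:2]*.75,1)+[0,300])
```

```text
19.125 [ 0.5751 -0.2134  0.2001] [[-0.002, 1.0, -0.001], [1.0, 0.002, 0.0], [0.0, -0.001, -1.0]] F [-0.1 -0.8 -0.2] w 0.0601 g 0.0
(0.5856, 0.0041, 0.05) [248.8 239.5]
```

View pics/t3.png

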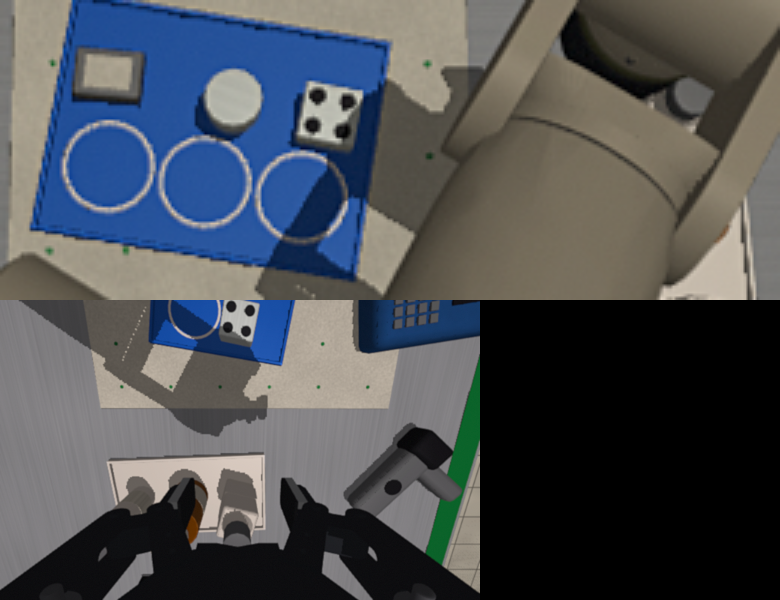

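All three bottles stand on the tray. The empty rings are at crop (108,165), (205,181) and (302,196), and the jar is untouched at (232,97). Now the jar.

{"api": "send_rows", "payload": {
  "deltas": [
    [[0.05,0.003,0,0,0,0,0.4],[0.055,0.003,0,0,0,0,0.4],[0.055,0.003,0,0,0,0,0.4],[0.04,0.0015,0,0,0,0,0.4],[0.0175,0,0.01,0,0,0,0.4],[0,0,0.04,0,0,0,0.4],[0,0,0.04,0,0,0,0.4],[0,0,0.03,0,0,0,0.4],[0,0,0.02,0,0,0,0.4],[0,0,0.013,0,0,0,0.4],[0,0,0,0,0,0,0.4],[0,0,0,0,0,0,0.4]]
  ],
  "squeeze": 30
}}

```text
time_s: 20.72
position: [0.586, 0.0025, 0.048]
tool_rot: [[0.0, 1.0, 0.001], [1.0, -0.0, -0.0], [-0.0, 0.001, -1.0]]
ft_force: [-0.5, -0.2, 0.3]
grip_width: 0.0598
gripper_force: 0.0
```

{"api": "send_rows", "payload": {
  "deltas": [
    [[0.0013,0,0,0,0,0,-1],[0,0,0,0,0,0,-1],[0,0,0,0,0,0,-1],[0,0,0,0,0,0,-1],[0,0,0,0,0,0,-1]]
  ],
  "squeeze": 30
}}

```text
time_s: 21.35
position: [0.5859, 0.0042, 0.0483]
tool_rot: [[-0.0, 1.0, 0.002], [1.0, 0.0, -0.0], [-0.0, 0.002, -1.0]]
ft_force: [-0.7, -0.4, 5.9]
grip_width: 0.0408
gripper_force: 30.3
```

{"api": "send_rows", "payload": {
  "deltas": [
    [[0,0,-0.01,0,0,0,-1],[0,0,-0.03,0,0,0,-1],[0,0,-0.03,0,0,0,-1],[0,0,-0.02,0,0,0,-1],[0.02,-0.003,0,0,0,0,-1],[0.04,-0.006,0,0,0,0,-1],[0.05,-0.008,0,0,0,0,-1],[0.055,-0.009,0,0,0,0,-1],[0.055,-0.009,0,0,0,0,-1],[0.045,-0.007,0,0,0,0,-1],[0.03,-0.005,0,0,0,0,-1],[0.01,0,0,0,0,0,-1]]
  ]
}}

```text
time_s: 22.85
position: [0.5367, 0.3115, 0.1362]
tool_rot: [[-0.003, 1.0, -0.002], [1.0, 0.003, -0.0], [-0.0, -0.002, -1.0]]
ft_force: [0.1, -0.1, -1.2]
grip_width: 0.0409
gripper_force: 30.7
```

{"api": "send_rows", "payload": {
  "deltas": [
    [[0,0,0,0,0,0,-1],[0,0,0.015,0,0,0,-1],[0,0,0.015,0,0,0,-1],[0,0,0.01,0,0,0,-1],[0,0,0,0,0,0,-1],[0,0,0,0,0,0,-1]]
  ]
}}

```text
time_s: 23.6
position: [0.5387, 0.3092, 0.0976]
tool_rot: [[-0.0, 1.0, 0.001], [1.0, 0.0, 0.0], [0.0, 0.001, -1.0]]
ft_force: [0.0, 0.2, -0.5]
grip_width: 0.0406
gripper_force: 30.7
```

Run:
```python
from h import *
s=st();d=optics.get_image("side");cv2.imwrite("pics/s4.png",cv2.resize(d["image"][220:380,220:390,::-1],None,fx=3.5,fy=3.5,interpolation=cv2.INTER_CUBIC));np.savez("s4.npz",**d)
```

```text
23.6 [0.5387 0.3092 0.0976] [[-0.0, 1.0, 0.001], [1.0, 0.0, 0.0], [0.0, 0.001, -1.0]] F [ 0.   0.2 -0.5] w 0.0406 g 30.7
```

View pics/s4.png

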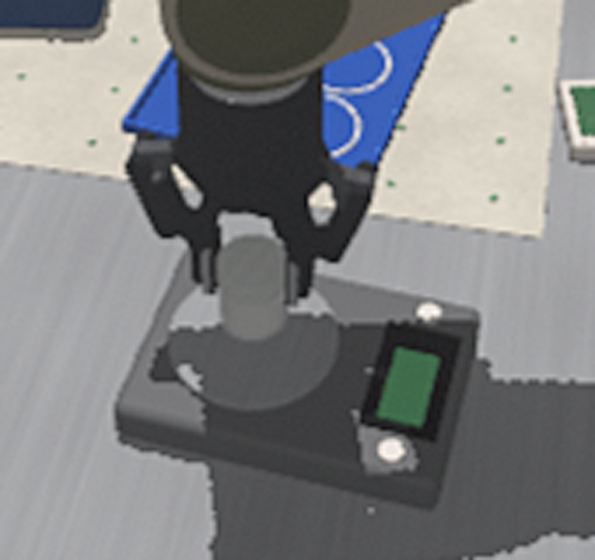

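The jar hangs upright over the pan: jar at crop x≈252, pan ellipse centred at x≈254. It's about 17 mm up, so I'll lower it gently.

{"api": "send_rows", "payload": {
  "deltas": [
    [[0,0,0.006,0,0,0,-1],[0,0,0.005,0,0,0,-1],[0,0,0.003,0,0,0,-1],[0,0,0.0015,0,0,0,-1],[0,0,0,0,0,0,-1]]
  ]
}}

```text
time_s: 24.28
position: [0.5384, 0.3092, 0.0818]
tool_rot: [[-0.0, 1.0, -0.0], [1.0, 0.0, -0.0], [-0.0, -0.0, -1.0]]
ft_force: [-0.2, 1.3, -1.4]
grip_width: 0.0407
gripper_force: 30.7
```

{"api": "send_rows", "payload": {
  "deltas": [
    [[0,0,0.001,0,0,0,-1],[0,0,0,0,0,0,-1]]
  ]
}}

```text
time_s: 24.52
position: [0.5384, 0.3092, 0.0808]
tool_rot: [[-0.0, 1.0, 0.0], [1.0, 0.0, 0.0], [0.0, 0.0, -1.0]]
ft_force: [-0.2, -0.0, -1.7]
grip_width: 0.041
gripper_force: 30.7
```

{"api": "send_rows", "payload": {
  "deltas": [
    [[0,0,0.0006,0,0,0,-1],[0,0,0,0,0,0,-1]]
  ]
}}

```text
time_s: 24.78
position: [0.5385, 0.3092, 0.0804]
tool_rot: [[-0.0, 1.0, 0.0], [1.0, 0.0, 0.0], [0.0, 0.0, -1.0]]
ft_force: [0.1, -1.0, -0.8]
grip_width: 0.0409
gripper_force: 30.7
```

{"api": "send_rows", "payload": {
  "deltas": [
    [[0,0,0,0,0,0,0.05],[0,0,0,0,0,0,0.2],[0,0,0,0,0,0,0.4],[0,0,0,0,0,0,0.4],[0,0,-0.02,0,0,0,0.4],[0,0,-0.05,0,0,0,0.4],[0,0,-0.05,0,0,0,0.4],[-0.04,0,0,0,0,0,0.4],[-0.058,0.004,0,0,0,0,0.4],[-0.058,0.004,0,0,0,0,0.4],[-0.058,0.004,0,0,0,0,0.4],[-0.058,0.004,0,0,0,0,0.4]]
  ]
}}

```text
time_s: 26.28
position: [0.5544, 0.0354, 0.2004]
tool_rot: [[-0.0, 1.0, 0.0], [1.0, 0.0, -0.0], [-0.0, 0.0, -1.0]]
ft_force: [0.6, 0.6, -0.1]
grip_width: 0.0599
gripper_force: 0.0
```

{"api": "send_rows", "payload": {
  "deltas": [
    [[-0.058,0.004,0,0,0,0,0.4],[-0.058,0.004,0,0,0,0,0.4],[-0.058,0.004,0,0,0,0,0.4],[-0.058,0.004,0,0,0,0,0.4],[0,0,0,0,0,0,0.4],[0,0,0,0,0,0,0.4]]
  ]
}}

```text
time_s: 27.02
position: [0.5704, -0.1943, 0.2001]
tool_rot: [[-0.0, 1.0, -0.0], [1.0, 0.0, 0.001], [0.001, -0.0, -1.0]]
ft_force: [0.0, 0.7, 0.5]
grip_width: 0.0596
gripper_force: 0.0
```

Run:
```python
from h import *
s=st();d=optics.get_image("top");im=d["image"][:,:,::-1]
cv2.imwrite("pics/t5.png",np.hstack([cv2.resize(im[165:255,125:215],None,fx=5,fy=5),cv2.copyMakeBorder(cv2.resize(im[185:285,410:490],None,fx=4,fy=4),0,50,0,0,cv2.BORDER_CONSTANT)]));np.savez("t5.npz",**d)
```

```text
27.025 [ 0.5704 -0.1943  0.2001] [[-0.0, 1.0, -0.0], [1.0, 0.0, 0.001], [0.001, -0.0, -1.0]] F [0.  0.7 0.5] w 0.0596 g 0.0
```

View pics/t5.png

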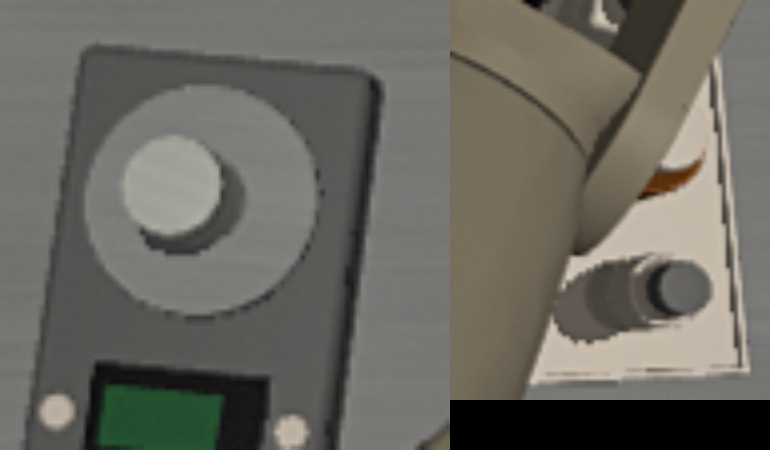

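Run:
```python
from h import *
d=dict(np.load("t5.npz"))
b=lambda x,y:[((x+.5)/5-.5+125,(y+.5)/5-.5+165)]
print(ray(d,b(171,186),.082),ray(d,b(201,200),.036))
```

```text
[[0.53858611 0.30902955 0.082     ]] [[0.53911033 0.30947967 0.036     ]]
```

The jar stands 0.7 mm from the pan's centre. Next I'll fetch the square bottle.

{"api": "send_rows", "payload": {
  "deltas": [
    [[-0.05,0.0048,0,0,0,0,0.4],[-0.05,0,0,0,0,0,0.4],[-0.0104,0,0,0,0,0,0.4],[0,0,0.03,0,0,0,0.4],[0,0,0.03,0,0,0,0.4],[0,0,0.014,0,0,0,0.4],[0,0,0,0,0,0,0.4],[0,0,0,0,0,0,-1],[0,0,0,0,0,0,-1],[0,0,0,0,0,0,-1],[0,0,0,0,0,0,-1],[0,0,0,0,0,0,-1]]
  ],
  "squeeze": 45
}}

```text
time_s: 28.58
position: [0.5757, -0.3054, 0.1277]
tool_rot: [[-0.0, 1.0, 0.002], [1.0, 0.0, -0.001], [-0.001, 0.002, -1.0]]
ft_force: [-2.2, -0.0, 6.5]
grip_width: 0.0291
gripper_force: 44.4
```

{"api": "send_rows", "payload": {
  "deltas": [
    [[0,0,-0.01,0,0,0,-1],[0,0,-0.02,0,0,0,-1],[0,0,-0.02,0,0,0,-1],[0.02,0,0,0,0,0,-1],[0.04,-0.003,0,0,0,0,-1],[0.05,-0.005,0,0,0,0,-1],[0.055,-0.005,0,0,0,0,-1],[0.055,-0.005,0,0,0,0,-1],[0.055,-0.005,0,0,0,0,-1],[0.05,-0.005,0,0,0,0,-1],[0.045,-0.005,0,0,0,0,-1],[0.03,0,0,0,0,0,-1]]
  ]
}}

```text
time_s: 30.08
position: [0.5406, 0.0977, 0.1756]
tool_rot: [[-0.002, 1.0, -0.002], [1.0, 0.002, 0.0], [0.0, -0.002, -1.0]]
ft_force: [-0.4, -0.7, -2.3]
grip_width: 0.0288
gripper_force: 44.7
```

{"api": "send_rows", "payload": {
  "deltas": [
    [[0,0,0,0,0,0,-1],[0,0,0,0,0,0,-1],[0,0,0.01,0,0,0,-1],[0,0,0.015,0,0,0,-1],[0,0,0.012,0,0,0,-1],[0,0,0.006,0,0,0,-1],[0,0,0,0,0,0,-1]]
  ]
}}

```text
time_s: 30.95
position: [0.5422, 0.0947, 0.1328]
tool_rot: [[-0.0, 1.0, -0.001], [1.0, 0.0, 0.0], [0.0, -0.001, -1.0]]
ft_force: [-0.2, 0.3, -2.4]
grip_width: 0.0293
gripper_force: 44.7
```

{"api": "send_rows", "payload": {
  "deltas": [
    [[0.0004,0,0.003,0,0,0,-1],[0,0,0.0015,0,0,0,-1],[0,0,0.0008,0,0,0,-1],[0,0,0,0,0,0,-1]]
  ]
}}

```text
time_s: 31.45
position: [0.5423, 0.0952, 0.128]
tool_rot: [[-0.0, 1.0, 0.0], [1.0, 0.0, -0.0], [-0.0, 0.0, -1.0]]
ft_force: [-0.5, 0.6, -1.1]
grip_width: 0.029
gripper_force: 44.7
```

{"api": "send_rows", "payload": {
  "deltas": [
    [[0,0,0.0003,0,0,0,-0.1],[0,0,0,0,0,0,0.1],[0,0,0,0,0,0,0.4],[0,0,0,0,0,0,0.4],[0,0,-0.033,0,0,0,0.4],[0,0,-0.04,0,0,0,0.4],[-0.05,-0.005,0,0,0,0,0.4],[-0.057,-0.006,0,0,0,0,0.4],[-0.057,-0.006,0,0,0,0,0.4],[-0.057,-0.006,0,0,0,0,0.4],[-0.057,-0.006,0,0,0,0,0.4],[-0.057,-0.006,0,0,0,0,0.4]]
  ]
}}

```text
time_s: 32.95
position: [0.507, -0.2417, 0.2007]
tool_rot: [[-0.0, 1.0, 0.0], [1.0, 0.0, -0.0], [-0.0, 0.0, -1.0]]
ft_force: [1.2, 0.8, -0.8]
grip_width: 0.0603
gripper_force: 0.0
```

{"api": "send_rows", "payload": {
  "deltas": [
    [[-0.05,-0.0075,0,0,0,0,0.4],[-0.0185,0,0,0,0,0,0.4],[0,0,0.03,0,0,0,0.4],[0,0,0.03,0,0,0,0.4],[0,0,0.014,0,0,0,0.4],[0,0,0,0,0,0,0.4]]
  ]
}}

```text
time_s: 33.7
position: [0.5, -0.3078, 0.1263]
tool_rot: [[-0.001, 1.0, -0.001], [1.0, 0.001, 0.001], [0.001, -0.001, -1.0]]
ft_force: [0.5, 0.6, 0.2]
grip_width: 0.0596
gripper_force: 0.0
```

{"api": "send_rows", "payload": {
  "deltas": [
    [[0,0,0,0,0,0,-1],[0,0,0,0,0,0,-1],[0,0,0,0,0,0,-1],[0,0,0,0,0,0,-1],[0,0,0,0,0,0,-1],[0,0,-0.01,0,0,0,-1],[0,0,-0.02,0,0,0,-1],[0,0,-0.02,0,0,0,-1]]
  ],
  "squeeze": 50
}}

```text
time_s: 34.7
position: [0.4997, -0.3081, 0.1773]
tool_rot: [[-0.0, 1.0, -0.001], [1.0, 0.0, 0.001], [0.001, -0.001, -1.0]]
ft_force: [0.6, -0.9, -3.0]
grip_width: 0.0363
gripper_force: 50.5
```

{"api": "send_rows", "payload": {
  "deltas": [
    [[0.015,0,0,0,0,0,-1],[0.03,0,0,0,0,0,-1],[0.045,0.005,0,0,0,0,-1],[0.05,0.005,0,0,0,0,-1],[0.05,0.005,0,0,0,0,-1],[0.05,0.005,0,0,0,0,-1],[0.045,0.005,0,0,0,0,-1],[0.03,0.005,0,0,0,0,-1],[0.0178,0,0,0,0,0,-1],[0,0,0,0,0,0,-1],[0,0,0,0,0,0,-1]]
  ]
}}

```text
time_s: 36.08
position: [0.5296, 0.0238, 0.1764]
tool_rot: [[0.0, 1.0, -0.0], [1.0, -0.0, -0.0], [-0.0, -0.0, -1.0]]
ft_force: [0.2, -1.3, -3.8]
grip_width: 0.036
gripper_force: 50.6
```

{"api": "send_rows", "payload": {
  "deltas": [
    [[0,0,0.01,0,0,0,-1],[0,0,0.015,0,0,0,-1],[0,0,0.012,0,0,0,-1],[0,0,0.006,0,0,0,-1],[0,0,0.002,0,0,0,-1],[0,0,0,0,0,0,-1]]
  ]
}}

```text
time_s: 36.83
position: [0.53, 0.0245, 0.1318]
tool_rot: [[-0.0, 1.0, 0.0], [1.0, 0.0, -0.0], [-0.0, 0.0, -1.0]]
ft_force: [-0.2, 0.1, -4.0]
grip_width: 0.0361
gripper_force: 50.7
```

{"api": "send_rows", "payload": {
  "deltas": [
    [[0,0,0.002,0,0,0,-1],[0,0,0.0012,0,0,0,-1],[0,0,0.0008,0,0,0,-1],[0,0,0,0,0,0,-1]]
  ]
}}

```text
time_s: 37.33
position: [0.5299, 0.0245, 0.1281]
tool_rot: [[-0.0, 1.0, 0.001], [1.0, 0.0, -0.0], [-0.0, 0.001, -1.0]]
ft_force: [-2.4, 0.7, 3.6]
grip_width: 0.036
gripper_force: 51.3
```

{"api": "send_rows", "payload": {
  "deltas": [
    [[0,0,0,0,0,0,-0.05],[0,0,0,0,0,0,0.15],[0,0,0,0,0,0,0.4],[0,0,0,0,0,0,0.4],[0,0,-0.033,0,0,0,0.4],[0,0,-0.04,0,0,0,0.4],[-0.05,-0.015,0,0,0,0,0.4],[-0.056,-0.018,0,0,0,0,0.4],[-0.056,-0.018,0,0,0,0,0.4],[-0.056,-0.018,0,0,0,0,0.4],[-0.056,-0.018,0,0,0,0,0.4],[-0.056,-0.018,0,0,0,0,0.4]]
  ]
}}

```text
time_s: 38.83
position: [0.4241, -0.3073, 0.2007]
tool_rot: [[-0.0, 1.0, 0.0], [1.0, 0.0, -0.0], [-0.0, 0.0, -1.0]]
ft_force: [-0.1, -0.3, -0.1]
grip_width: 0.0598
gripper_force: 0.0
```

{"api": "send_rows", "payload": {
  "deltas": [
    [[-0.0058,-0.0002,0,0,0,0,0.4],[0,0,0.03,0,0,0,0.4],[0,0,0.03,0,0,0,0.4],[0,0,0.0165,0,0,0,0.4],[0,0,0,0,0,0,0.4]]
  ]
}}

```text
time_s: 39.45
position: [0.4247, -0.3103, 0.1233]
tool_rot: [[-0.001, 1.0, -0.002], [1.0, 0.001, 0.002], [0.002, -0.002, -1.0]]
ft_force: [-1.0, -0.3, 0.4]
grip_width: 0.0599
gripper_force: 0.0
```

{"api": "send_rows", "payload": {
  "deltas": [
    [[0,0,0,0,0,0,-1],[0,0,0,0,0,0,-1],[0,0,0,0,0,0,-1],[0,0,0,0,0,0,-1],[0,0,0,0,0,0,-1],[0,0,0,0,0,0,-1],[0,0,-0.01,0,0,0,-1],[0,0,-0.02,0,0,0,-1],[0,0,-0.02,0,0,0,-1]]
  ],
  "squeeze": 40
}}

```text
time_s: 40.58
position: [0.4246, -0.3112, 0.175]
tool_rot: [[-0.0, 1.0, -0.0], [1.0, 0.0, 0.0], [0.0, -0.0, -1.0]]
ft_force: [0.2, 0.1, -0.8]
grip_width: 0.0252
gripper_force: 39.5
```

{"api": "send_rows", "payload": {
  "deltas": [
    [[0.015,0.005,0,0,0,0,-1],[0.03,0.01,0,0,0,0,-1],[0.04,0.015,0,0,0,0,-1],[0.045,0.02,0,0,0,0,-1],[0.045,0.02,0,0,0,0,-1],[0.04,0.015,0,0,0,0,-1],[0.03,0.005,0,0,0,0,-1],[0.015,0.005,0,0,0,0,-1],[0.005,0,0,0,0,0,-1],[0,0,0,0,0,0,-1],[0,0,0,0,0,0,-1]]
  ]
}}

```text
time_s: 41.95
position: [0.5195, -0.0471, 0.1741]
tool_rot: [[0.001, 1.0, -0.0], [1.0, -0.001, -0.0], [-0.0, -0.0, -1.0]]
ft_force: [-0.9, -1.2, -1.7]
grip_width: 0.0254
gripper_force: 39.6
```

{"api": "send_rows", "payload": {
  "deltas": [
    [[0,0,0.01,0,0,0,-1],[0,0,0.015,0,0,0,-1],[0,0,0.012,0,0,0,-1],[0,0,0.006,0,0,0,-1],[0,0,0.002,0,0,0,-1],[0,0,0,0,0,0,-1]]
  ]
}}

```text
time_s: 42.7
position: [0.5198, -0.0464, 0.1293]
tool_rot: [[-0.0, 1.0, 0.0], [1.0, 0.0, -0.0], [-0.0, 0.0, -1.0]]
ft_force: [-0.7, -0.0, -0.7]
grip_width: 0.0258
gripper_force: 39.6
```

{"api": "send_rows", "payload": {
  "deltas": [
    [[0,0,0.0025,0,0,0,-1],[0,0,0.001,0,0,0,-1],[0,0,0.0007,0,0,0,-1],[0,0,0,0,0,0,-1]]
  ]
}}

```text
time_s: 43.2
position: [0.5197, -0.0463, 0.1252]
tool_rot: [[-0.0, 1.0, 0.0], [1.0, 0.0, -0.0], [-0.0, 0.0, -1.0]]
ft_force: [-1.1, 0.2, 1.6]
grip_width: 0.0253
gripper_force: 39.9
```

Contact. I'll release, retreat and check.

{"api": "send_rows", "payload": {
  "deltas": [
    [[0,0,0,0,0,0,-0.2],[0,0,0,0,0,0,0],[0,0,0,0,0,0,0.4],[0,0,0,0,0,0,0.4],[0,0,-0.035,0,0,0,0.4],[0,0,-0.05,0,0,0,0.4],[-0.05,-0.02,0,0,0,0,0.4],[-0.055,-0.02,0,0,0,0,0.4],[-0.055,-0.02,0,0,0,0,0.4],[-0.055,-0.02,0,0,0,0,0.4],[-0.055,-0.02,0,0,0,0,0.4],[0,0,0,0,0,0,0.4]]
  ]
}}

```text
time_s: 44.7
position: [0.4183, -0.3196, 0.2096]
tool_rot: [[0.005, 1.0, -0.0], [1.0, -0.005, -0.0], [-0.0, -0.0, -1.0]]
ft_force: [0.4, 0.3, 0.9]
grip_width: 0.0599
gripper_force: 0.0
```

Run:
```python
from h import *
s=st();d=optics.get_image("top");im=d["image"][:,:,::-1]
cv2.imwrite("pics/t6.png",cv2.resize(im[140:260,125:370],None,fx=3.2,fy=3.2,interpolation=cv2.INTER_CUBIC))
o=cv2.imread("pics/top0.png");print("slide/vial/bottles diff",np.abs(im[140:250,235:370].astype(int)-o[140:250,235:370]).max(2).mean())
cv2.imwrite("pics/c6.png",cv2.resize(im[140:250,235:370],None,fx=5.4,fy=5.4,interpolation=cv2.INTER_CUBIC))
```

```text
44.7 [ 0.4183 -0.3196  0.2096] [[0.005, 1.0, -0.0], [1.0, -0.005, -0.0], [-0.0, -0.0, -1.0]] F [0.4 0.3 0.9] w 0.0599 g 0.0
slide/vial/bottles diff 12.711784511784511
```

View pics/t6.png

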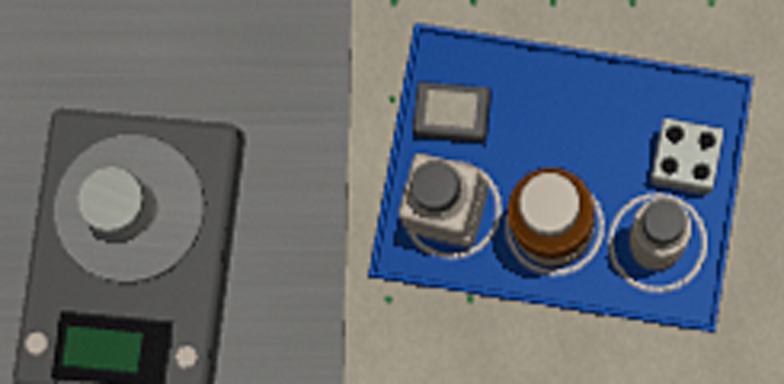

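View pics/c6.png

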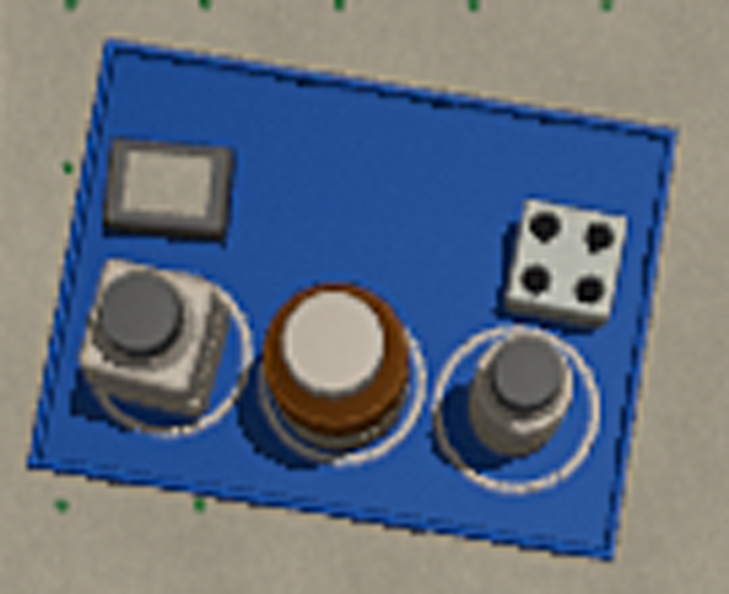

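Each bottle is back on its ring, with caps at (141,311), (333,343) and (528,371), within about 1 mm of the start. The slide box and vial block haven't moved, and the jar is centred on the pan.

```bash
python3 -c "
from rig import env
print(env.close_job())"
```

```text
the job is handed in; nothing more can be done
None
```

The job is done and handed in at about 45 s of the 136 s allowed: the jar stands within 1 mm of the pan's middle, all three bottles are upright on the rings they came from, and the slide box and vial block are where they started.

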